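# Ratchet the book press down onto a freshly glued book

## Robot

A 7-joint arm with a two-finger parallel gripper is mounted at the origin on the work surface. World frame = base frame: x ahead of the robot, y to its left, z up, the work surface at z = 0. Lengths are in mm, angles in rad, forces in N, time in s.
With the tool pointing down it reaches from about 400 to 925 mm from the base axis. Payload 4.1 kg.
Tool frame: the origin (TCP) lies between the finger pads; the fingertips stand 22 mm ahead of it and the grasp point (between the pads) lies 3 mm ahead of it (manip.tip_reach is the distance from the TCP to the fingertips, in mm); z points along the fingers, x is the direction in which the jaws open and shut, and the axes are right-handed (so a half turn about z gives the same grasp; the last joint's range is limited). The gripper opens to 85 mm and grips with 20 to 120 N. Pads are 22 mm wide; open, the fingers measure 114 mm over their backs; the gripper's body (76 mm by 85 mm) begins 54 mm behind the grasp point. The pads swing forward as they close: fully open they stand 13 mm farther back than shut.
Start: joints at [-1.369, 0.398, 0.045, 1.537, -0.019, 1.207, -0.051], TCP at [192.563, 620.857, 231.947] pointing down, gripper open.
Joint ranges: [-2.82, 2.82], [-0.49, 2.23], [-1.37, 1.46], [0, 2.46], [-1.36, 4.5], [0.23, 2], [-2.94, 2.94]. Speed limits (rad/s): [2.57, 2.57, 3.14, 3.14, 3.14, 3.14, 3.14].

## Interface

Orientations are given as a rotation vector (axis times angle).
In Python, from plant import manip, read_camera gives the robot as it stands. The module is installed in compiled form; this text tells all that it offers. Calls block until the motion is done:
- manip.move_ptp(position, orientation): joint-space move of the TCP to a pose.
- manip.move_l(position, orientation=None, vel=150): straight line of the TCP; orientation=None keeps the orientation; vel is the mean speed in mm/s.
- manip.move_j(angles): joint-space move.
- manip.let_go() and manip.clamp(): open the fingers fully, or close them until they stop; the grip force is fixed at half the most.
- manip.hold(seconds).
- manip.solve_ik(position, orientation): joint angles nearest the present ones, or None.
- read_camera(name): name is "scene" or "side" or "wrist"; returns a dict with "pixels" (420x560x3 uint8, red, green, blue), "depth" (420x560 float32, mm along the optical axis (not along the pixel's ray), 0 where there is no reading), "intrinsics" (3x3 intrinsics, pixels), "pose" (4x4, takes a point from camera to world coordinates). Camera axes: x right, y down, z forward; pixel columns grow to the right and rows downward; lengths in mm; the calibration is good to about 2 mm. The wrist camera is an equidistant fisheye: a pixel r from the principal point sees the ray r / f radians off the axis. A picture is of the moment at which its call begins.
A pose or a line that the arm cannot do raises manip.PlanningError and nothing moves.
- manip.sign_off(): hands the job in, once; it reports no verdict.
Readings, each from a call of its own:
- manip.read_time(): time.
- manip.read_joint_pos(): joint angles.
- manip.read_qd(): joint speeds.
- manip.read_effort(): joint torques, N m.
- manip.read_eef_pos(): TCP position.
- manip.read_eef_rot(): TCP orientation.
- manip.read_ft_force(): force on the tool from outside, world axes, zero at the start.
- manip.read_torque(): the same for the moment, N m.
- manip.read_finger_gap(): opening from 0.0 (shut) to 1.0 (fully open).
Only numpy, scipy, OpenCV 4.12 (cv2) and the standard library are available. Lean on these libraries where they do the work, as an engineer would, in place of code of your own. Each camera call takes 0.05 s, during which the arm holds its last target. There are 200 camera calls.

## Task

The screw press holding the freshly glued blue book is still set to raise. Flip its orange direction lever over to the lowering side, then swing the handle with the red grip back and forth until the rubber foot bears firmly on the book; stop as soon as the handle clearly stiffens beyond its steady running drag, because squeezing much harder spoils the book. Then let go and leave the lever on lowering, and the book and the other things where they are.

Things in the scene. Friction and masses are not known exactly. Their poses are not given: they have to be found in the camera images.
- press: Green steel screw press on a wooden base 240 x 270 x 20 mm, fixed to the table; two side posts, crossbeam top at 165 mm. Origin: centre of the base's underside, on the screw axis; x to its back, y to its left, z up. The handle hangs over its front (-x). The 18 mm steel spindle sticks up through crossbeam and hub to about 241 mm and sinks as the press lowers.
- screw_axis (a point): Point on the vertical screw axis at the height of the top of the handle's flat bar, 194 mm above the table. The handle turns about this axis. Axes as the press.
- handle (a joint): Ratchet handle, rad: 0 = straight out over the press's front, positive = clockwise seen from above, hard stops at -0.65 and +0.65. Dark flat bar 24 x 8 mm, top at 194 mm, reaching 162 mm from the screw axis. Stays where left. At the grip it drags with about 3 N on an idle (clicking) stroke and 6 N on a driving stroke with the foot in the air.
- handle_grip (a point): Red upright round grip of the handle: 18 mm across, 150 mm from the screw axis, standing on the bar from 194 to 242 mm height; this point is its axis at 220 mm. It does not spin on the bar. Free space above and around it.
- pawl (a joint): Direction pawl with its orange lever, rad: about -0.34 raising, +0.34 lowering (0.2 in place of 0.34 while riding on a tooth), positive = clockwise from above; a spring snaps it over past the middle. On lowering it drives the screw only on the handle's clockwise stroke; the other stroke clicks back. Teeth every 0.31 rad, so up to that much of a driving stroke is lost motion.
- pawl_pivot (a point): Pivot of pawl and lever on the bar, 52 mm from the screw axis, at 194 mm height; the lever runs outwards along the bar. Flipping takes about 3 N sideways at the tab. If the handle loads the pawl it jams: ease the handle back a little. More than about 4 N at the tab past the flip swings the handle too.
- lever_tab (a point): Orange upright tab at the lever's end, 43 mm from the pivot: 10 mm (along the lever) x 7 mm x 30 mm tall, from 196 to 226 mm height; this point is its axis at 216 mm. It lies about 14 mm to the counter-clockwise side of the bar's middle on raising, and as far to the clockwise side on lowering.
- platen: Green pressing plate 110 x 170 x 14 mm under the crossbeam, carrying the rubber foot; origin at the centre of its underside. Sinks 8 mm per rad of driving stroke, at most 10 mm a stroke; stays where left. The force on the book then grows steeply, and the push at the grip rises from 6 N in the air to 8 N at 40 N, 9 N at 60 N, 14 N at 150 N on the book.
- foot_mount (a point): Centre of the platen's underside, where the black rubber foot, 80 mm across, is mounted. Its underside is 6 to 17 mm lower: the foot is screwed out by hand and differs each time, and is not measured. From first touch the force on the book grows by some 300 N per rad of driving stroke. Let go, the screw keeps up to 60 to 80 N of it.
- book: Blue hardback 205 x 148 x 32 mm lying flat on the wooden base of the press (base top 20 mm above the table), under the foot; origin at the centre of its underside. 0.6 to 1 kg.
- glue: White glue bottle, 48 mm across, 130 mm tall, standing on the table; origin at the centre of its underside. Leave alone.
- cup: White mug, 76 mm across, 90 mm tall, on the table; origin at the centre of its underside. Leave alone.
- lemon: Lemon standing on its end, 58 mm across and tall; origin at the centre of its underside. Leave alone.

How it is judged (in metres and radians):
On the way, in this order (a step that is already met when the one before it is completed fails the run):
1. the direction lever is flipped to lowering (value of joint pawl above 0.15 rad), for 0.2 s.
2. the foot bears firmly on the book (contact force between platen and book above 15 N), for 0.2 s.
At the end, for the whole second after the job is handed in: The foot presses the book with 15 to 160 N, the direction lever stands on lowering (joint above 0.15), the book lies within 20 mm of where it was, the bottle, mug and lemon within 30 mm of where they were (contact force between platen and book between 15 and 160 N and value of joint pawl above 0.15 rad and distance of book from where it was at the start of the episode below 0.02 m and distance of each of glue, cup, lemon from where it was at the start of the episode below 0.03 m); the robot touches nothing.
It fails at once if the book squeezed with more than 160 N (contact force between platen and book above 160 N).
It fails at once if the book shoved by more than 20 mm (distance of book from where it was at the start of the episode above 0.02 m).
It fails at once if the bottle, mug or lemon moved by more than 30 mm (distance of any of glue, cup, lemon from where it was at the start of the episode above 0.03 m).
It also fails if it takes over 72 s, if anything falls off the work surface, if the arm or the gripper's body presses on something with over 40 N, if the wrist force passes 120 N, or if a joint passes its speed limit or range.

## Working session

There is one attempt and no reset: what is moved stays moved. The work goes in short steps, each a Python script; the robot and the scene stay as the last script left them, time stands still between calls to the robot, and variables do not carry over. Pictures are saved under pics/ and viewed, about 8 in all and at most 12, crops included, and the job is handed in when it is done.

```bash
mkdir -p pics
cat > h.py <<'E'
import numpy as np, cv2
from plant import manip, read_camera
def save(name,fn):
    d=read_camera(name); cv2.imwrite('pics/'+fn,d['pixels'][:,:,::-1]); np.savez('pics/'+fn[:-4],**d); return d
def cloud(d):
    K=np.array(d['intrinsics']);z=d['depth'];v,u=np.mgrid[:z.shape[0],:z.shape[1]]
    P=np.stack([(u-K[0,2])/K[0,0]*z,(v-K[1,2])/K[1,1]*z,z],-1)
    T=np.array(d['pose']);W=P@T[:3,:3].T+T[:3,3];W[z<=0]=np.nan;return W
E
python3 - <<'E'
from h import *
ims=[]
for n in('scene','side'):
    d=save(n,n+'0.png');W=cloud(d)
    p=d['pixels'].astype(int);R,G,B=p[...,0],p[...,1],p[...,2]
    for nm,m in(('red',(R>130)&(G<70)&(B<70)),('orange',(R>180)&(G>80)&(G<160)&(B<70))):
        m&=~np.isnan(W[...,0]); 
        if m.any():
            print(n,nm,m.sum(),np.median(W[m],0).round(1),W[m].min(0).round(),W[m].max(0).round(),np.argwhere(m).mean(0).round())
    ims.append(d['pixels'][:,:,::-1])
cv2.imwrite('pics/both.png',cv2.resize(np.vstack(ims),None,fx=.71,fy=.71))
print(manip.read_time(),manip.read_eef_rot(),manip.read_ft_force())
E
```

```text
scene red 118 [499.2  85.2 124.6] [-607. -666. -397.] [ 630. 1406.  243.] [182. 228.]
scene orange 1929 [ 314.8 -641.2  123.9] [ 209. -731.   22.] [598. 417. 225.] [177.  53.]
side red 57 [555.3  87.5 198.4] [350.  59.  56.] [660. 727. 243.] [153. 242.]
0.1 [ 2.52822944e+00  1.86296035e+00 -2.10581430e-03] [-0.96278428 -0.1774137   0.13330631]
```

View pics/both.png

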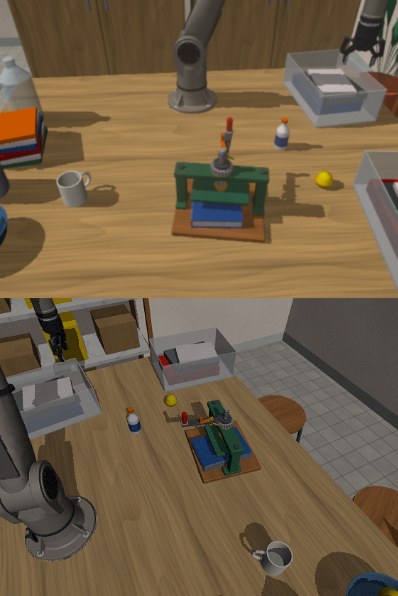

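Run:
```python
from h import *
ims=[]
for n in('scene','side'):
    d=dict(np.load(f'pics/{n}0.npz'));W=cloud(d)
    p=d['pixels'].astype(int);R,G,B=p[...,0],p[...,1],p[...,2]
    box=(W[...,0]>380)&(W[...,0]<850)&(abs(W[...,1]-50)<250)
    z=W[...,2]
    for nm,m in(('red',(R>100)&(G<.4*R)&(B<.4*R)&(z>196)&(z<250)),('orange',(R>120)&(G>.35*R)&(G<.75*R)&(B<.35*R)&(z>190)&(z<235)),
      ('green',(G>R*1.3)&(G>B*1.1)&(z>155)&(z<175)),('top',(z>228)&(z<250)&(abs(R-B)<30)&(abs(R-G)<30)),('bar',(z>188)&(z<199)&(abs(R-B)<30))):
        m=m&box
        if m.any():
            print(n,nm,m.sum(),np.median(W[m],0).round(1),W[m].min(0).round(),W[m].max(0).round(),np.argwhere(m).mean(0).round())
            if nm=='green':
                print(cv2.minAreaRect(W[m][:,:2].astype(np.float32)))
    c=(slice(150,350),slice(220,400)) if n=='scene' else (slice(120,270),slice(230,380))
    ims.append(cv2.resize(d['pixels'][c][:,:,::-1],(400,500)))
cv2.imwrite('pics/crop.png',np.hstack(ims))
```

```text
scene red 103 [511.   90.6 226. ] [499.  85. 198.] [517.  99. 243.] [174. 322.]
scene orange 109 [562.1  64.3 200.9] [506.  59. 191.] [595.  88. 234.] [196. 314.]
scene green 1654 [658.5  27.9 162.9] [607. -81. 155.] [696. 184. 168.] [243. 312.]
((651.88427734375, 51.88819885253906), (263.116455078125, 51.66395950317383), 80.47496032714844)
scene top 79 [654.6  51.8 237.8] [640.  43. 228.] [660.  61. 242.] [213. 313.]
scene bar 475 [640.3  69.1 193. ] [501.  28. 188.] [674. 103. 199.] [216. 316.]
side red 58 [500.4  84.1 233.5] [496.  81. 198.] [509.  98. 243.] [167. 260.]
side orange 68 [566.   60.3 200.6] [549.  57. 197.] [596.  69. 226.] [172. 288.]
side green 1025 [639.7  -2.6 163.9] [599. -87. 155.] [690. 185. 173.] [184. 319.]
((645.2991943359375, 49.19190216064453), (269.20794677734375, 51.898834228515625), 80.3611068725586)
side top 53 [643.7  46.8 238.2] [637.  41. 228.] [654.  58. 242.] [157. 318.]
side bar 440 [599.3  61.8 193.2] [488.  26. 188.] [669. 101. 199.] [173. 294.]
```

View pics/crop.png

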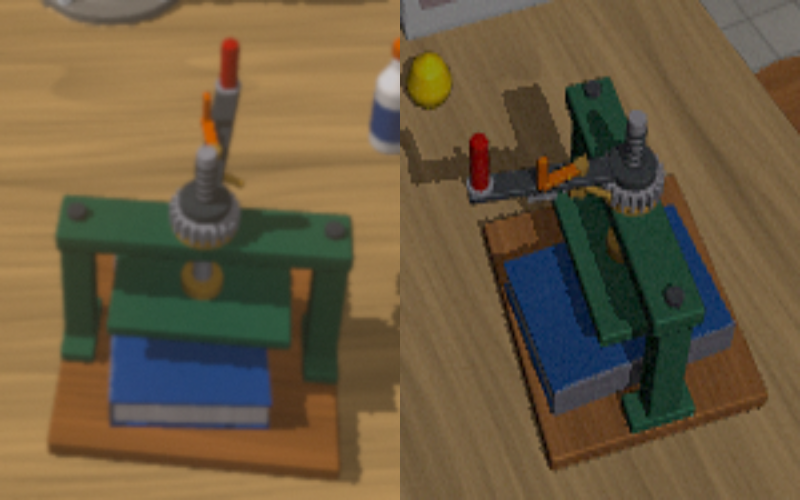

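```bash
cat >> h.py <<'E'
from scipy.spatial.transform import Rotation as Rn
C=np.array([649.,49.5]); YAW=-0.168
def hd(q):   # outward unit vector, cw tangent, at handle angle q
    a=np.pi+YAW-q; h=np.array([np.cos(a),np.sin(a)]); return h,np.array([h[1],-h[0]])
def ori(q):
    t=hd(q)[1]; x=np.r_[t,0]; z=np.array([0,0,-1.]); return Rn.from_matrix(np.c_[x,np.cross(z,x),z]).as_rotvec()
def F(n=8,dt=.01):
    f=[]
    for _ in range(n): manip.hold(dt); f.append(manip.read_ft_force())
    return np.mean(f,0)
E
python3 - <<'E'
from h import *
q=0.09;h,t=hd(q);o=ori(q);print(h,t,o,manip.tip_reach)
p=manip.read_eef_pos();manip.move_l([p[0],p[1],320],vel=300)
manip.clamp()
tab=C+92.5*h-14*t; s=tab-45*t
manip.move_ptp([*s,320],o); print(manip.read_joint_pos(),manip.read_time())
manip.move_l([*s,227],vel=150)
f0=F();print('f0',f0.round(2))
for d in range(-43,-8,2):
    manip.move_l([*(tab+d*t),227],vel=60); f=F(4)-f0
    print(d,(f[:2]@t).round(2),(f[:2]@h).round(2),f[2].round(2))
    if -(f[:2]@t)>2: break
print(manip.read_time());np.save('f0.npy',f0)
save('wrist','w1.png')
d=save('scene','s1.png');cv2.imwrite('pics/s1c.png',np.hstack([cv2.resize(d['pixels'][130:270,240:400,::-1],(480,420)),cv2.resize(read_camera('side')['pixels'][120:220,230:350,::-1],(320,420))]))
E
```

```text
[-0.96690221  0.25514726] [0.25514726 0.96690221] [2.4887554  1.91721176 0.        ] 22.0
[-0.7659395   0.1974014   0.77269416  1.67706863 -0.1418489   1.32483355
  1.34663437] 3.7917
f0 [ 0.12 -0.21  0.62]
-43 0.09 0.55 -0.61
-41 0.27 -0.3 -0.82
-39 0.07 -0.18 -0.47
-37 -0.22 0.27 -0.49
-35 0.12 0.1 -0.76
-33 0.42 -0.02 -0.61
-31 0.16 0.12 -0.17
-29 0.42 0.54 -0.46
-27 -0.21 0.37 -0.26
-25 -0.23 0.66 -1.09
-23 0.11 0.62 -1.16
-21 0.01 0.22 -0.29
-19 0.13 0.09 -0.39
-17 0.2 0.65 -0.57
-15 0.34 0.02 -0.09
-13 0.07 0.34 -1.03
-11 0.12 -0.11 -0.67
-9 0.25 0.47 -0.65
9.725
```

View pics/s1c.png

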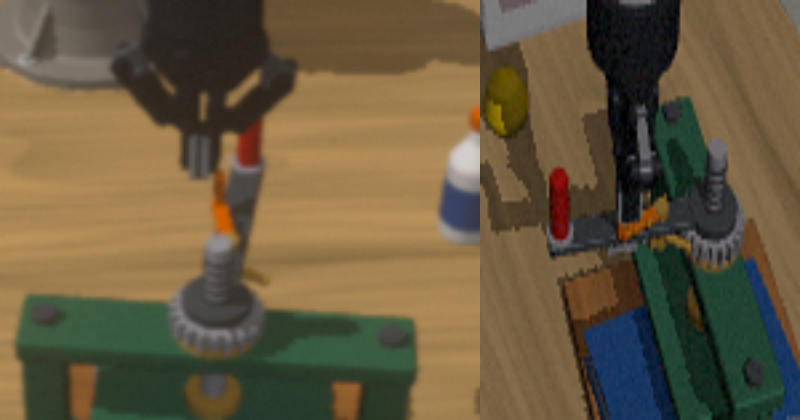

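Run:
```python
from h import *
q=0.09;h,t=hd(q);f0=np.load('f0.npy');tab=C+92.5*h-14*t
fs=[]
for d in range(-7,12,2):
    manip.move_l([*(tab+d*t),227],vel=60); f=F(4)-f0
    fs.append(-(f[:2]@t));print(d,fs[-1].round(2),(f[:2]@h).round(2),f[2].round(2))
    if fs[-1]>9 or (max(fs)>1.8 and fs[-1]<.4*max(fs) and d>5): break
print(manip.read_time())
d=save('scene','s2.png');e=save('side','e2.png')
cv2.imwrite('pics/s2c.png',np.hstack([cv2.resize(d['pixels'][130:270,240:400,::-1],(480,420)),cv2.resize(e['pixels'][120:220,230:350,::-1],(320,420))]))
for d in(d,e):
    W=cloud(d);p=d['pixels'].astype(int);R,G,B=p[...,0],p[...,1],p[...,2];z=W[...,2]
    m=(R>120)&(G>.35*R)&(G<.75*R)&(B<.35*R)&(z>190)&(z<235)&(abs(W[...,0]-560)<60)&(abs(W[...,1]-70)<50)
    if m.any():
        r=W[m][:,:2]-C; print('orange along/across',np.median(r@h),np.median(r@t),np.percentile(r@t,[5,95]))
    m=(R>100)&(G<.4*R)&(B<.4*R)&(z>196)&(z<250)&(abs(W[...,0]-510)<60)
    if m.any(): r=W[m][:,:2]-C; print('red',np.median(r@h),np.median(r@t))
```

```text
-7 0.08 0.28 -0.54
-5 0.25 -0.27 -0.3
-3 -0.22 0.4 -0.17
-1 0.06 0.22 -0.57
1 0.04 0.14 -0.67
3 0.04 0.31 -0.53
5 -0.37 0.17 -0.37
7 -0.29 0.26 -1.12
9 -0.12 -0.23 -0.26
11 -0.1 -0.16 -0.56
12.7083
orange along/across 81.72059769404865 -5.520320258313944 [-13.031832     4.07344755]
orange along/across 82.01482846746431 -10.798745905242274 [-16.49126046   0.51749961]
red 151.84166435020109 -4.479419823367344
```

View pics/s2c.png

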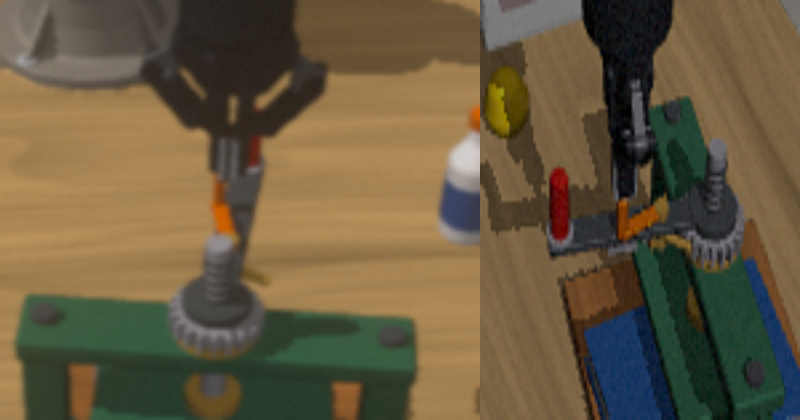

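Run:
```python
from h import *
h,t=hd(.09);print(manip.read_eef_pos(),manip.read_eef_rot())
P=(manip.read_eef_pos()[:2]-C);print('tcp al/ac',P@h,P@t)
for n in('s2','e2'):
    d=dict(np.load(f'pics/{n}.npz'));W=cloud(d);p=d['pixels'].astype(int);R,G,B=p[...,0],p[...,1],p[...,2]
    r=W[...,:2]-C;al=r@h;ac=r@t;z=W[...,2]
    for nm,m in(('finger',(abs(R-B)<25)&(abs(R-G)<25)&(z>199)&(z<260)&(al>60)&(al<140)&(abs(ac)<40)),
                ('tab',(R>110)&(G<.75*R)&(B<.4*R)&(G>.35*R)&(z>204)&(z<235)&(al>60)&(al<125))):
        print(n,nm,m.sum())
        for lo in range(196,256,8):
            k=m&(z>=lo)&(z<lo+8)
            if k.any():print(lo,k.sum(),'al',al[k].min().round(),np.median(al[k]).round(),al[k].max().round(),'ac',ac[k].min().round(),np.median(ac[k]).round(),ac[k].max().round())
```

```text
[558.77672946  70.19979266 226.97696418] [ 2.48870919e+00  1.91726237e+00 -1.26177064e-04]
tcp al/ac 92.51857468925037 -3.0055449884248877
s2 finger 127
228 22 al 79.0 81.0 86.0 ac -8.0 -0.0 9.0
236 36 al 78.0 82.0 88.0 ac -13.0 -1.0 10.0
244 34 al 79.0 81.0 88.0 ac -13.0 -2.0 8.0
252 35 al 78.0 83.0 87.0 ac -13.0 -2.0 9.0
s2 tab 26
204 11 al 86.0 90.0 94.0 ac -13.0 -10.0 -8.0
212 12 al 87.0 90.0 95.0 ac -13.0 -10.0 -6.0
220 3 al 82.0 87.0 96.0 ac -14.0 -10.0 -6.0
e2 finger 71
220 2 al 98.0 100.0 101.0 ac -13.0 -12.0 -12.0
228 12 al 83.0 98.0 104.0 ac -18.0 -12.0 -1.0
236 22 al 83.0 97.0 104.0 ac -19.0 -16.0 -2.0
244 25 al 83.0 98.0 104.0 ac -20.0 -18.0 -1.0
252 10 al 88.0 95.0 104.0 ac -21.0 -17.0 1.0
e2 tab 20
204 6 al 93.0 96.0 99.0 ac -17.0 -15.0 -12.0
212 8 al 93.0 96.0 99.0 ac -17.0 -15.0 -14.0
220 6 al 93.0 96.0 99.0 ac -16.0 -15.0 -14.0
```

```bash
cat >> h.py <<'E'
def tips(name,q,fn,lo=185,a0=60,a1=140,c0=-100,c1=60):
    h,t=hd(q);d=save(name,fn);W=cloud(d);p=d['pixels'].astype(int);R,G,B=p[...,0],p[...,1],p[...,2]
    r=W[...,:2]-C;al=r@h;ac=r@t;z=W[...,2]
    m=(abs(R-B)<25)&(abs(R-G)<25)&(z>lo)&(z<260)&(al>a0)&(al<a1)&(ac>c0)&(ac<c1)
    return al[m],ac[m],z[m],d
E
python3 - <<'E'
from h import *
q=.09;h,t=hd(q);o=ori(q);f0=np.load('f0.npy');tab=C+92.5*h-14*t
print('gap',manip.read_finger_gap())
s=tab-32*t
manip.move_l([*s,227],vel=150);manip.move_l([*s,207],vel=80)
print(manip.read_eef_pos(),(F(4)-f0).round(2),manip.read_time())
for n in('scene','side'):
    al,ac,z,d=tips(n,q,n+'3.png',c1=-26,lo=170)
    print(n,len(z),np.sort(z)[:5],al.min(),al.max(),ac.min(),ac.max())
E
```

```text
gap -0.00033113547254980455
[547.30755065  29.1329273  205.99827412] [-0.47  0.51 -0.66] 13.675
scene 263 [209.01451742 210.26718265 210.64319627 210.81610767 211.31637323] 75.71980941997167 103.5777427939981 -79.05060161593433 -26.677006004464573
side 89 [206.4751427  206.68957783 207.28958599 207.72909781 208.65569383] 81.85126644909187 106.57358448815783 -82.03605608639916 -40.98902451328093
```

Run:
```python
from h import *
q=0.09;h,t=hd(q);f0=np.load('f0.npy');tab=C+92.5*h-14*t
fs=[];pk=0
manip.move_l([*(tab-18*t),206],vel=100)
for d in range(-16,17,2):
    manip.move_l([*(tab+d*t),206],vel=60); f=F(4)-f0
    fs.append(-(f[:2]@t));print(d,fs[-1].round(2),(f[:2]@h).round(2),f[2].round(2))
    if fs[-1]>9 or abs(f[2])>8: break
    if max(fs)>1.8 and fs[-1]<.6 and d>5: break
print(manip.read_time())
d=save('scene','s4.png');e=save('side','e4.png')
cv2.imwrite('pics/s4c.png',np.hstack([cv2.resize(d['pixels'][130:270,240:400,::-1],(480,420)),cv2.resize(e['pixels'][120:220,230:350,::-1],(320,420))]))
```

```text
-16 -0.11 0.09 -0.79
-14 0.16 0.08 -0.63
-12 2.18 1.92 -0.13
-10 2.03 1.46 -0.41
-8 1.03 0.83 -0.6
-6 0.49 0.57 -1.46
-4 0.44 0.8 -1.03
-2 0.18 0.43 -0.64
0 0.09 0.54 -0.73
2 -0.08 0.31 -0.9
4 -0.35 -0.24 -0.8
6 0.72 0.45 -0.55
8 -0.88 0.48 -0.54
17.75
```

View pics/s4c.png

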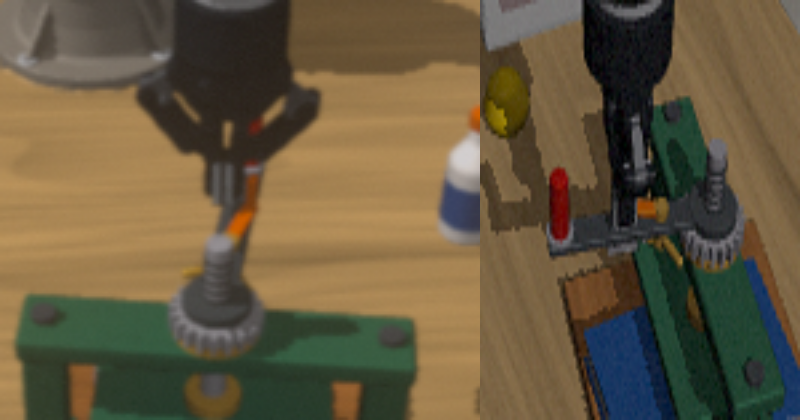

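```bash
cat >> h.py <<'E'
Z=206
def pose(q,r=150): h,t=hd(q); return [*(C+r*h),Z],ori(q)
def qnow():
    p=manip.read_eef_pos()[:2]-C; a=np.arctan2(p[1],p[0]); return (np.pi+YAW-a+np.pi)%(2*np.pi)-np.pi
def meas(q,n=4):
    h,t=hd(q); f=F(n)-np.load('f0.npy'); return -(f[:2]@t),f[:2]@h,f[2]
E
python3 - <<'E'
from h import *
q=.09;h,t=hd(q);o=ori(q)
p=manip.read_eef_pos();manip.move_l([*(p[:2]-3*t),206],vel=80);manip.move_l([*(p[:2]-3*t),290],vel=250)
manip.let_go()
manip.move_l([*(C+150*h),290],o,vel=250)
f0=F();np.save('f0.npy',f0);print('f0',f0.round(2))
manip.move_l([*(C+150*h),Z],o,vel=150);print('down',np.round(F(3)-f0,2))
manip.clamp();print('gap mm',manip.read_finger_gap()*85,'m',np.round(meas(q),2),manip.read_time())
for qq in np.arange(0.0,-.3,-.09):
    manip.move_l(*pose(qq),vel=80);print(round(qq,2),round(qnow(),3),np.round(meas(qq),2))
print(manip.read_time(),manip.read_finger_gap()*85)
d=save('scene','s5.png');e=save('side','e5.png')
cv2.imwrite('pics/s5c.png',np.hstack([cv2.resize(d['pixels'][130:270,240:400,::-1],(480,420)),cv2.resize(e['pixels'][120:220,230:350,::-1],(320,420))]))
E
```

```text
f0 [ 0.09 -0.   -0.1 ]
down [-0.2  -0.56  0.2 ]
gap mm 16.66839319332959 m [-1.39  2.15  5.05] 21.2167
0.0 -0.006 [1.04 2.   6.72]
-0.09 -0.092 [0.31 0.78 6.55]
-0.18 -0.181 [ 0.18 -0.47  6.43]
-0.27 -0.271 [ 0.82 -2.47  6.16]
22.6167 16.461546877425
```

View pics/s5c.png

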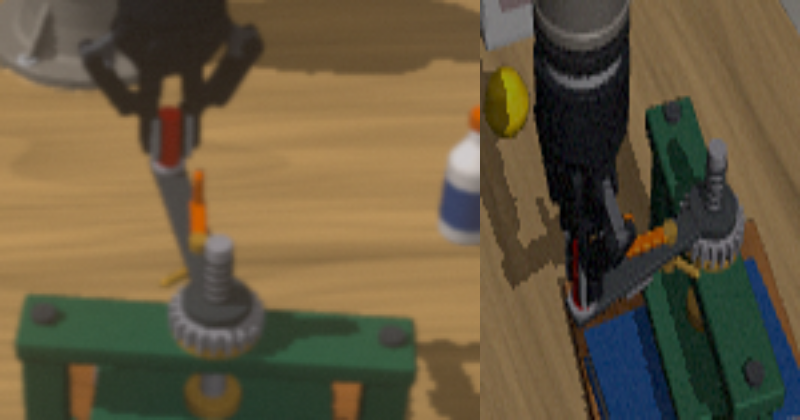

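Run:
```python
from h import *
import threading,time
f0=np.load('f0.npy')
def tang(): 
    h,t=hd(qnow()); return -((np.array(manip.read_ft_force())-f0)[:2]@t)
for qq in(-.33,-.39):
    manip.move_l(*pose(qq),vel=60); s=[tang()]
    for _ in range(6): manip.hold(.01); s.append(tang())
    print(qq,np.round(s,2))
log=[];err=[]
run=True
def w():
    while run:
        try: log.append((manip.read_time(),np.array(manip.read_ft_force())))
        except Exception as e: err.append(repr(e)); break
        time.sleep(.0005)
th=threading.Thread(target=w);th.start()
manip.move_l(*pose(-.52),vel=40);run=False;th.join()
h,t=hd(-.45);print(err[:1],len(log))
print([(round(a,3),round(-((f-f0)[:2]@t),2)) for a,f in log[::max(1,len(log)//30)]])
print(manip.read_time(),qnow())
```

```text
-0.33 [-0.31  1.84  0.5   0.05  0.47 -0.16  0.46]
-0.39 [-0.65  0.34  1.38  0.14  0.08  0.18 -0.37]
["KeyError('t')"] 0
[]
24.05 -0.512552400612023
```

```bash
cat >> h.py <<'E'
def platen(d):
    W=cloud(d);p=d['pixels'].astype(int);R,G,B=p[...,0],p[...,1],p[...,2];z=W[...,2]
    r=W[...,:2]-C;h,t=hd(0);x=-(r@h);y=r@t
    g=(G>R*1.25)&(G>B*1.05)&(abs(y)<80)&(z>60)&(z<150)
    out={}
    for nm,k in(('front',g&(x<-30)&(x>-53)),('back',g&(x>30)&(x<53))):
        out[nm]=(int(k.sum()),np.percentile(z[k],[2,25,50,75,98]).round(1) if k.sum()>5 else None)
    k=(B>R*1.6)&(B>G*1.3)&(abs(y)<80)&(abs(x)<120)&(z>35)&(z<70); 
    out['book']=(int(k.sum()),np.percentile(z[k],[50,75,90]).round(1) if k.any() else None)
    return out
E
python3 - <<'E'
from h import *
print(manip.read_eef_pos(),qnow(),manip.read_time())
for n in('scene0','side0','s5','e5'):
    print(n,platen(dict(np.load(f'pics/{n}.npz'))))
E
```

```text
[ 5.09724366e+02 -4.81458993e-01  2.06575780e+02] -0.512552400612023 24.05
scene0 {'front': (0, None), 'back': (725, array([83.3, 92. , 93.2, 94.1, 96.3])), 'book': (1730, array([50.4, 51.4, 52.3]))}
side0 {'front': (349, array([90.9, 93.1, 94.3, 95. , 97.2])), 'back': (0, None), 'book': (1241, array([51.1, 52.2, 53.1]))}
s5 {'front': (1, None), 'back': (705, array([83.7, 92.1, 93.2, 94.2, 96.3])), 'book': (1731, array([50.4, 51.5, 52.4]))}
e5 {'front': (293, array([91.4, 93.1, 94.2, 95.2, 96.9])), 'back': (0, None), 'book': (1234, array([51.1, 52.2, 53.1]))}
```

```bash
cat >> h.py <<'E'
def tang(): 
    h,t=hd(qnow()); return -((np.array(manip.read_ft_force())-np.load('f0.npy'))[:2]@t)
def burst(n=8,dt=.004):
    s=[tang()]
    for _ in range(n): manip.hold(dt); s.append(tang())
    return s
E
python3 - <<'E'
from h import *
t0=manip.read_time()
q=-.52
for v,dq in((60,.04),(60,.04),(60,.04),(60,.08),(150,.08),(300,.08),(300,.08),(20,.02),(20,.02),(20,.02)):
    q+=dq; a=manip.read_time(); manip.move_l(*pose(q),vel=v); b=manip.read_time()
    s=burst(); print(round(q,2),v,'dt',round(b-a,3),'q',round(qnow(),3),np.round(s,1),round(manip.read_time()-b,3))
print(manip.read_time()-t0, platen(save('scene','s6.png'))['back'])
E
```

```text
-0.48 60 dt 0.25 q -0.469 [-3.2 -3.2 -3.2 -3.2 -3.2 -3.2 -3.2 -3.2 -3.2] 0.0
-0.44 60 dt 0.25 q -0.428 [-2.7 -2.7 -2.7 -2.7 -2.7 -2.7 -2.7 -2.7 -2.7] 0.0
-0.4 60 dt 0.25 q -0.388 [-2.2 -2.2 -2.2 -2.2 -2.2 -2.2 -2.2 -2.2 -2.2] 0.0
-0.32 60 dt 0.35 q -0.311 [-2.1 -2.1 -2.1 -2.1 -2.1 -2.1 -2.1 -2.1 -2.1] 0.0
-0.24 150 dt 0.25 q -0.23 [-1.9 -1.9 -1.9 -1.9 -1.9 -1.9 -1.9 -1.9 -1.9] 0.0
-0.16 300 dt 0.25 q -0.151 [-1.8 -1.8 -1.8 -1.8 -1.8 -1.8 -1.8 -1.8 -1.8] 0.0
-0.08 300 dt 0.25 q -0.071 [-2.3 -2.3 -2.3 -2.3 -2.3 -2.3 -2.3 -2.3 -2.3] 0.0
-0.06 20 dt 0.3 q -0.061 [0.7 0.7 0.7 0.7 0.7 0.7 0.7 0.7 0.7] 0.0
-0.04 20 dt 0.3 q -0.044 [1.9 1.9 1.9 1.9 1.9 1.9 1.9 1.9 1.9] 0.0
-0.02 20 dt 0.3 q -0.024 [0.9 0.9 0.9 0.9 0.9 0.9 0.9 0.9 0.9] 0.0
2.75 (700, array([82. , 89.8, 90.9, 92. , 93.8]))
```

```bash
cat >> h.py <<'E'
def lag(q): h,t=hd(q); return (np.array(pose(q)[0][:2])-manip.read_eef_pos()[:2])@t
E
python3 - <<'E'
from h import *
q=-.02
for v,dq in((30,.1),(30,.1),(20,.06),(20,.06),(10,.02),(10,.02),(10,.02)):
    q+=dq; a=manip.read_time(); manip.move_l(*pose(q),vel=v); b=manip.read_time()
    l0=lag(q);s=burst(4,.017); print(round(q,2),v,'dt',round(b-a,3),'lag',round(l0,2),round(lag(q),2),np.round(s,1),round(manip.read_time()-b,3))
print(manip.read_time(), platen(save('scene','s7.png'))['back'])
E
```

```text
0.08 30 dt 0.65 lag 0.59 0.6 [0.6 2.2 1.  0.9 1.1] 0.067
0.18 30 dt 0.65 lag 0.59 0.6 [1.8 1.4 0.8 1.2 1.2] 0.067
0.24 20 dt 0.6 lag 0.85 0.83 [0.8 2.2 2.2 1.7 1.1] 0.067
0.3 20 dt 0.6 lag 0.87 0.84 [2.1 2.  2.4 2.  0.5] 0.067
0.32 10 dt 0.45 lag 1.04 1.04 [1.6 2.6 2.6 2.5 2.9] 0.067
0.34 10 dt 0.45 lag 1.03 1.08 [2.8 2.9 2.  2.8 2.9] 0.067
0.36 10 dt 0.45 lag 1.05 1.03 [3.3 2.2 1.8 2.9 3.1] 0.067
31.1667 (707, array([79.4, 86.6, 87.8, 88.9, 91. ]))
```

```bash
cat > st.py <<'E'
from h import *
def fast(a,b,n,v):
    for q in np.linspace(a,b,n+1)[1:]: manip.move_l(*pose(q),vel=v)
def probe(q,qe,dq,v,stop):
    """step cw with lag+force log; stop when lag exceeds stop"""
    while q<qe-1e-6:
        q=min(q+dq,qe); manip.move_l(*pose(q),vel=v); l=lag(q); f=np.mean(burst(2,.017))
        print(round(q,3),'lag',round(l,2),'F',round(f,1),'t',round(manip.read_time(),1))
        if l>stop: print('STIFF'); break
    return q
E
python3 - <<'E'
from st import *
fast(.36,.46,1,60)
probe(.46,.56,.1,30,9)
print(platen(save('scene','s8.png'))['back'])
fast(.56,-.58,5,200);print('ret lag',lag(-.58),manip.read_time())
fast(-.58,-.34,1,100)
q=probe(-.34,-.02,.08,30,1.1)
print(q,platen(save('scene','s9.png'))['back'],manip.read_time(),manip.read_finger_gap()*85)
E
```

```text
0.56 lag 0.72 F 2.1 t 32.3
(712, array([77. , 85.1, 86.2, 87.3, 89.2]))
ret lag -0.5007408353558284 34.25
-0.26 lag -0.36 F 1.2 t 35.3
-0.18 lag -0.29 F 1.6 t 35.9
-0.1 lag -0.21 F 1.3 t 36.5
-0.02 lag -0.15 F 1.3 t 37.1
-0.02 (709, array([73.8, 82.1, 83.3, 84.4, 86.4])) 37.1417 16.457240989627298
```

```bash
cat >> st.py <<'E'
def probe2(q,qe,dq,v,jump,fmax,l0=None):
    prev=l0; 
    while q<qe-1e-6:
        q=min(q+dq,qe); manip.move_l(*pose(q),vel=v); l=lag(q); f=np.mean(burst(2,.017))
        print(round(q,3),'lag',round(l,2),'F',round(f,1),'t',round(manip.read_time(),1))
        if (prev is not None and l-prev>jump) or f>fmax: print('STIFF'); break
        prev=l
    return q
E
python3 - <<'E'
from st import *
q=probe2(-.02,.54,.08,30,.2,2.7,-.15)
print(q,platen(save('scene','s10.png'))['back'],manip.read_time())
E
```

```text
0.06 lag -0.08 F 1.2 t 37.7
0.14 lag -0.05 F 1.5 t 38.3
0.22 lag 0.02 F 1.5 t 38.9
0.3 lag 0.09 F 1.4 t 39.5
0.38 lag 0.14 F 1.7 t 40.1
0.46 lag 0.19 F 1.7 t 40.6
0.54 lag 0.23 F 1.8 t 41.2
0.54 (700, array([70.8, 77.8, 78.8, 79.9, 81.8])) 41.275
```

Run:
```python
from st import *
fast(.54,-.58,5,200)
fast(-.58,-.42,1,100)
q=probe2(-.42,.54,.08,30,.2,2.7)
print(q,platen(save('scene','s11.png'))['back'],manip.read_time())
```

```text
-0.34 lag -0.69 F 1.2 t 44.1
-0.26 lag -0.59 F 1.7 t 44.7
-0.18 lag -0.51 F 1.1 t 45.3
-0.1 lag -0.43 F 1.4 t 45.9
-0.02 lag -0.35 F 1.5 t 46.5
0.06 lag -0.32 F 1.4 t 47.1
0.14 lag -0.23 F 1.5 t 47.6
0.22 lag -0.16 F 0.9 t 48.2
0.3 lag -0.1 F 1.1 t 48.8
0.38 lag 0.16 F 2.4 t 49.4
STIFF
0.3800000000000001 (705, array([63.1, 71.6, 72.7, 73.8, 75.8])) 49.4417
```

Run:
```python
from st import *
probe2(.38,.46,.08,30,9,9)
print(platen(save('scene','s12.png'))['back'],manip.read_time())
```

```text
0.46 lag 0.66 F 3.3 t 50.0
(704, array([62.7, 71.1, 72.3, 73.4, 75. ])) 50.075
```

Run:
```python
from st import *
probe2(.46,.50,.04,20,9,9)
manip.let_go();p=manip.read_eef_pos()
manip.move_l([p[0],p[1],320],vel=250)
h,t=hd(.5);b=C+190*h
manip.move_l([b[0]-60,b[1]+60,330],vel=250)
print('t',manip.read_time(),np.round(F(4)-np.load('f0.npy'),2))
d=save('scene','s13.png');e=save('side','e13.png')
print(platen(d),platen(e))
cv2.imwrite('pics/s13c.png',np.hstack([cv2.resize(d['pixels'][130:330,220:400,::-1],(450,500)),cv2.resize(e['pixels'][110:270,210:370,::-1],(350,500))]))
```

```text
0.5 lag 1.07 F 4.4 t 50.6
t 52.4917 [-0.18 -0.36  0.09]
{'front': (401, array([68.6, 71.1, 72. , 73. , 75.1])), 'back': (710, array([63.2, 70.8, 72. , 73. , 75.2])), 'book': (1257, array([50.3, 51.3, 52.1]))} {'front': (362, array([69.7, 71.9, 72.8, 73.9, 75.7])), 'back': (0, None), 'book': (1071, array([51.1, 52.2, 53.1]))}
```

View pics/s13c.png

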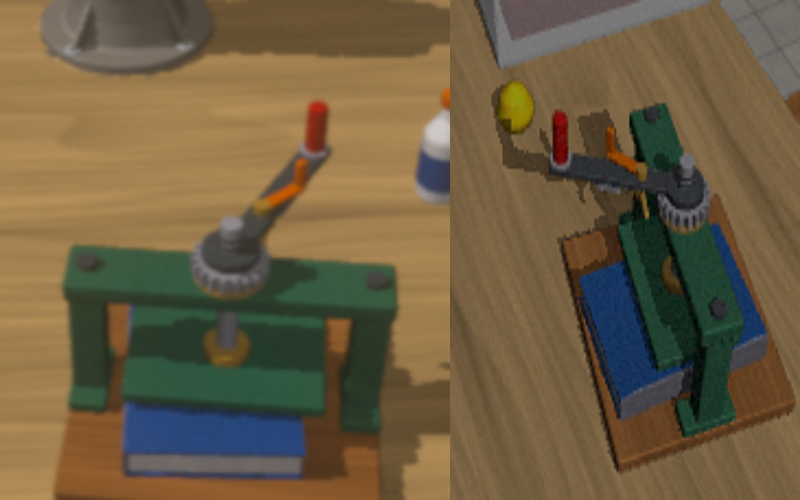

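The last picture shows the handle standing free at the clockwise side (red grip at about (317,125) in the left half). The orange lever is still on the lowering side, the platen is down on the book, and the book and bottle are in place. The platen height held after letting go, so I am handing in.

```bash
python3 -c "
from plant import manip
manip.sign_off();print(manip.read_time())"
```

```text
the job is handed in; nothing more can be done
the job is handed in; nothing more can be done
```

I flipped the orange lever to lowering and pressed the foot onto the book with three clockwise strokes. I stopped once the handle clearly stiffened, released the grip and handed in at about 52.5 s. No verdict was reported.

**Pressing force:** I estimate 50–60 N on the book, from the stiffening and from about 0.2 rad of handle travel after first touch; it was not measured directly. The platen sank about 21 mm in all and did not rise after release (72.0 mm, against 72.3 mm just before the last small step).

**Final checks:**
- **Lever:** it stands on lowering in the last picture.
- **Book:** it looks unmoved in the last picture.
- **Other things:** the bottle and lemon look unmoved by eye. The mug was outside the last crop, but the arm never went near it.
- **Robot:** it is clear of everything, with wrist force near zero.

**What disagreed with the description:**
- **Fingertips:** they stood about level with the TCP, not 22 mm ahead of it. My first push therefore passed over the lever tab without touching it, and I repeated it 20 mm lower.
- **Handle drag:** readings are only possible once the arm has stopped, so they came out lower than the stated drag (about 1.3 N on a 6 N driving stroke). I judged the stiffening by the change instead: force rose from about 1.3 to 4.4 N. The arm's lag behind its target rose from about -0.1 to 1.1 mm. The last step was slower, which adds slightly to both.

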